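# Set out the sealed jam jars on the stall's display tray

## Task

Put the four sealed jam jars, the ones with lids on, into the display tray: each standing upright on the tray's floor inside the wooden ring of its own size, the largest jar in the largest ring and so on down to the smallest. Set them down gently, without dropping them, and leave the opened tasting jars standing where they are.

Things in the scene. Friction and masses are not known exactly. Their poses are not given: they have to be found in the camera images.
- jar_a: the largest sealed jam jar: dark red-brown straight round jar with a paper label and a flat metal screw lid on it, 60 mm in diameter, 96 mm tall over the lid (body straight and full width up to 80 mm, lid the top 12 mm and 2 mm narrower than the body). Origin: centre of its underside; z up its axis. Loose, standing upright on the counter, 380 g give or take a third
- jar_b: the second largest sealed jam jar: dark red-brown straight round jar with a paper label and a flat metal screw lid on it, 50 mm in diameter, 86 mm tall over the lid (body straight and full width up to 70 mm, lid the top 12 mm and 2 mm narrower than the body). Origin: centre of its underside; z up its axis. Loose, standing upright on the counter, 250 g give or take a third
- jar_c: the third largest sealed jam jar: dark red-brown straight round jar with a paper label and a flat metal screw lid on it, 42 mm in diameter, 76 mm tall over the lid (body straight and full width up to 60 mm, lid the top 12 mm and 2 mm narrower than the body). Origin: centre of its underside; z up its axis. Loose, standing upright on the counter, 150 g give or take a third
- jar_d: the smallest sealed jam jar: dark red-brown straight round jar with a paper label and a flat metal screw lid on it, 34 mm in diameter, 66 mm tall over the lid (body straight and full width up to 50 mm, lid the top 12 mm and 2 mm narrower than the body). Origin: centre of its underside; z up its axis. Loose, standing upright on the counter, 80 g give or take a third
- ring_a: the largest ring holder, for the 60 mm jar: fixed upright-walled light wooden ring, inner diameter 76 mm, wall 4 mm thick, 16 mm high. Origin: centre of its underside, on the tray's floor, which is 6 mm above the counter (so its rim is 22 mm above the counter). The four rings stand in a row with their centres 88 mm apart, in any order, on one fixed wooden display tray, 360 x 100 mm, with a border 12 mm above the counter
- ring_b: the second largest ring holder, for the 50 mm jar: fixed upright-walled light wooden ring, inner diameter 66 mm, wall 4 mm thick, 16 mm high. Origin: centre of its underside, on the tray's floor, which is 6 mm above the counter (so its rim is 22 mm above the counter). The four rings stand in a row with their centres 88 mm apart, in any order, on one fixed wooden display tray, 360 x 100 mm, with a border 12 mm above the counter
- ring_c: the third largest ring holder, for the 42 mm jar: fixed upright-walled light wooden ring, inner diameter 58 mm, wall 4 mm thick, 16 mm high. Origin: centre of its underside, on the tray's floor, which is 6 mm above the counter (so its rim is 22 mm above the counter). The four rings stand in a row with their centres 88 mm apart, in any order, on one fixed wooden display tray, 360 x 100 mm, with a border 12 mm above the counter
- ring_d: the smallest ring holder, for the 34 mm jar: fixed upright-walled light wooden ring, inner diameter 50 mm, wall 4 mm thick, 16 mm high. Origin: centre of its underside, on the tray's floor, which is 6 mm above the counter (so its rim is 22 mm above the counter). The four rings stand in a row with their centres 88 mm apart, in any order, on one fixed wooden display tray, 360 x 100 mm, with a border 12 mm above the counter
- open_large: an opened tasting jar: clear glass, no lid, no label, some jam in the bottom, 60 mm in diameter, 86 mm tall, as wide as jar_a. Origin: centre of its underside. Loose; to be left alone. (Around the jars also lie two loose jar lids, upside down with the dark hollow inside showing, and a wooden spoon, under 20 mm high, and two apples; crate, bread board, cash tin, cups and napkin box stand farther out, beyond 0.43 m to either side or 0.75 m ahead)
- open_small: an opened tasting jar: clear glass, no lid, no label, some jam in the bottom, 42 mm in diameter, 66 mm tall, as wide as jar_c. Origin: centre of its underside. Loose; to be left alone. (Around the jars also lie two loose jar lids, upside down with the dark hollow inside showing, and a wooden spoon, under 20 mm high, and two apples; crate, bread board, cash tin, cups and napkin box stand farther out, beyond 0.43 m to either side or 0.75 m ahead)

How it is judged:
By the outcome, as a careful person would: the job done as asked, in the order asked, and still so for the second after the job is handed in, with the robot touching nothing.
It also fails if it takes over 106 s, if anything falls off the work surface, if the arm or the gripper's body presses on something with over 40 N, if the wrist force passes 120 N, or if a joint passes its speed limit or range.

## Robot

A 6-joint arm with a two-finger parallel gripper is mounted at the origin on the work surface. World frame = base frame: x ahead of the robot, y to its left, z up, the work surface at z = 0. Lengths are in m, angles in degrees, forces in N, time in s.
With the tool pointing down it reaches from about 0.4 to 0.825 m from the base axis. Payload 7 kg.
Tool frame: the origin (TCP) lies midway between the tips of the shut fingers; the grasp point (between the pads) lies 19 mm behind it (ctrl.hold_point_z is the distance from the TCP to the grasp point, in m); z points along the fingers, y is the line along which they close (so a half turn about z gives the same grasp; the last joint's range is limited). The gripper opens to 88 mm and grips with 3 to 60 N. Pads are 19 mm wide; open, the fingers measure 130 mm over their backs; the gripper's body (78 mm by 193 mm) begins 47 mm behind the grasp point.
Start: joints at [81.71, 20.546, 0.682, 0, -70.136, -16.507], TCP at [0.283, 0.613, 0.227] pointing down, gripper open.
Joint ranges: [-176.03, 176.03], [-82.01, 121.73], [-58.28, 71.71], [-173.87, 95.51], [-174.79, -0.11], [-173.66, 173.66]. Speed limits (degrees/s): [136.94, 136.94, 172.46, 180, 180, 180].

## Interface

Orientations are given as [roll, pitch, yaw] about the fixed x, y, z axes, in that order (R = Rz(yaw) Ry(pitch) Rx(roll)).
In Python, from plant import ctrl gives the robot as it stands.
- The arm moves only by the tool apply_moves, never from a script. Its argument "deltas" is a list of rows, each an object with "fingers": the finger opening in mm, from 0 to 87.6; "delta_pos": the shift along the tool's x, y, z in mm, a list of three; "angular": the turn, a rotation vector about the tool's x, y, z in degrees, a list of three. A call has 1 to 10 rows; each row is the pose to reach, as a shift and turn from the pose commanded when the call began, along the tool's axes at that moment; what a row does not reach only later rows make up. A row lasts 1/10 s, in which the tool goes at most 50 mm and 8.59 degrees, less where a joint would pass 70% of its speed; a pose out of reach is approached as far as the arm can. A call with a gripper value outside its range is refused whole. The fingers move at their own pace and stop on an object; the grip force is fixed at half the most. Time passes only in rows, so rows that repeat a pose let the fingers close. It gives the time, the measured TCP pose, the force, the opening and the grip force at its end, in the units of the state.
- ctrl.get_obs(): the state, without advancing time (a new reading comes with each control period).
- ctrl.snapshot(name): name is "scene" or "top" or "wrist"; returns the picture (400x640x3 uint8, red, green, blue); there is no depth.
- ctrl.camera_params(name): a dict with "fx", "fy", "cx", "cy" (pixels), "cam_to_world" (4x4, takes a point from camera to world coordinates); the wrist camera has in their place "mount" (4x4, takes a point from camera to tool coordinates, whose origin is the TCP and whose axes are the flange's). Camera axes: x right, y up, looking along -z (the intrinsics and any distortion apply to the point x, -y, -z); pixel columns grow to the right and rows downward; lengths in m; the calibration is good to about 2 mm. A picture is of the moment at which its call begins: read the wrist's pose just before it. camera_params takes no time and is no camera call.
- ctrl.close_job(): hands the job in; it is judged then, once.
The state is a dict: "clock": time; "joint_pos": joint angles; "qvel": joint speeds; "tau": joint torques, N m; "tool_pos": TCP position; "orientation": TCP orientation; "force": force on the tool from outside, world axes, zero at the start; "moment": the same for the moment, N m; "opening": finger opening in m; "gripper_force": force on a finger pad.
Only numpy, scipy, OpenCV 4.12 (cv2) and the standard library are available. Lean on these libraries where they do the work, as an engineer would, in place of code of your own. Each camera call takes 0.05 s, during which the arm holds its last target. There are 200 camera calls.

## Working session

There is one attempt and no reset: what is moved stays moved. The work goes in short steps, Python scripts to look and compute and a tool call to move; the robot and the scene stay as the last step left them, time stands still between calls to the robot, and variables do not carry over. Pictures are saved under pics/ and viewed, at most 14 in all, crops included, and the job is handed in when it is done.

Besides the shell and the picture viewer there is one more tool, called after "Emit:" as name(argument=value, ...) on one line, values as JSON. apply_moves: Moves the arm, as the interface text tells. Its arguments: {"type":"object","properties":{"deltas":{"type":"array"}},"required":["deltas"]}

```bash
mkdir -p pics; ls
python3 - <<'E'
from plant import ctrl
import cv2
for n in("scene","top"):
    cv2.imwrite(f"pics/{n}0.png",ctrl.snapshot(n)[:,:,::-1]); p=ctrl.camera_params(n); print(n,p)
print(ctrl.camera_params("wrist"));print(ctrl.get_obs(),ctrl.hold_point_z)
E
```

```text
pics
scene {'fx': 423.4976479733228, 'fy': 423.4976479733228, 'cx': 322.47430566885413, 'cy': 200.27151957313393, 'cam_to_world': array([[-0.15156661, -0.62645892,  0.76457621,  1.2812205 ],
       [ 0.98844443, -0.09428031,  0.11869638,  0.09723067],
       [-0.00227392,  0.77373151,  0.63350958,  0.63941059],
       [ 0.        ,  0.        ,  0.        ,  1.        ]])}
top {'fx': 396.3972367042631, 'fy': 396.3972367042631, 'cx': 316.73283280345623, 'cy': 198.1016943719465, 'cam_to_world': array([[ 0.0274554 ,  0.99878324, -0.0409664 ,  0.49284422],
       [-0.99937258,  0.02834278,  0.0212398 ,  0.00452579],
       [ 0.02237506,  0.04035755,  0.99893475,  1.0657714 ],
       [ 0.        ,  0.        ,  0.        ,  1.        ]])}
{'fx': 299.445460839044, 'fy': 299.445460839044, 'cx': 320.5021934089552, 'cy': 198.7006888020813, 'mount': array([[ 3.61695480e-05,  9.51508456e-01,  3.07622587e-01,
         8.34826743e-02],
       [ 9.99999892e-01, -1.77181861e-04,  4.30464150e-04,
        -7.44231636e-04],
       [ 4.64095421e-04,  3.07622538e-01, -9.51508360e-01,
        -1.58055785e-01],
       [ 0.00000000e+00,  0.00000000e+00,  0.00000000e+00,
         1.00000000e+00]])}
{'clock': 0.1, 'joint_pos': array([ 8.17100158e+01,  2.05875126e+01,  6.39558875e-01, -1.97360981e-02,
       -7.01357928e+01, -1.65075031e+01]), 'qvel': array([ 0.02917772, -0.08642484,  0.16812657,  0.09187221, -0.00739383,
       -0.0662997 ]), 'tau': array([-1.27370287e-03, -5.84164989e+01,  2.93750650e+01,  7.01550588e+00,
        1.02000585e-02, -4.57844885e-05]), 'tool_pos': array([0.28292596, 0.61236083, 0.22571211]), 'orientation': array([ 1.79914433e+02, -6.00877695e-03, -2.48042025e+01]), 'force': array([-0.13893391,  1.24826385,  0.56072551]), 'moment': array([-0.00052731,  0.03788524,  0.01749961]), 'gripper_force': 0.0, 'opening': 0.08752359226767789} 0.0188
```

View pics/top0.png

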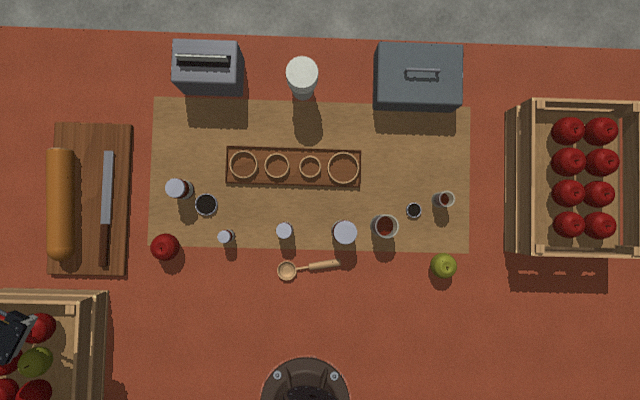

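View pics/scene0.png

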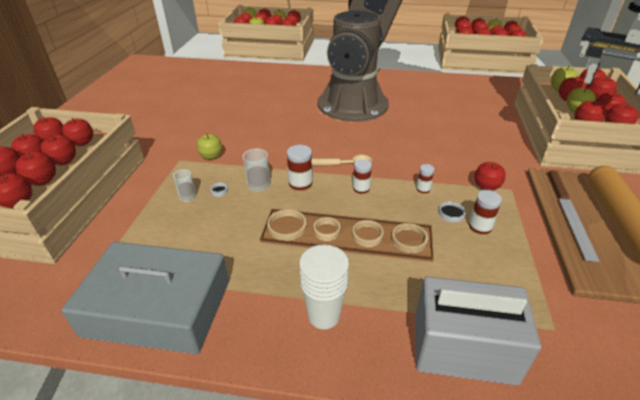

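```bash
cat > h.py <<'E'
from plant import ctrl
import numpy as np, cv2
from scipy.spatial.transform import Rotation as R
def ray(name,uv,z,T=None):
    p=ctrl.camera_params(name); T=p["cam_to_world"] if T is None else T
    d=T[:3,:3]@np.array([(uv[0]-p["cx"])/p["fx"],-(uv[1]-p["cy"])/p["fy"],-1]); o=T[:3,3]
    return (o+d*(z-o[2])/d[2])
def wristT():
    s=ctrl.get_obs(); T=np.eye(4); T[:3,:3]=R.from_euler("xyz",s["orientation"],degrees=True).as_matrix(); T[:3,3]=s["tool_pos"]
    return T@ctrl.camera_params("wrist")["mount"]
def proj(name,X,T):
    p=ctrl.camera_params(name); c=np.linalg.inv(T)@np.append(X,1)
    return np.array([p["cx"]-p["fx"]*c[0]/c[2],p["cy"]+p["fy"]*c[1]/c[2]])
E
python3 - <<'E'
from h import *
im=cv2.imread("pics/top0.png"); I=im.astype(int)
for n,uv,z in (("a",(345,233),.096),("b",(177,188),.086),("c",(284,231),.076),("d",(225,237),.066)):
    u,v=uv; w=I[v-16:v+17,u-16:u+17]; m=((w.min(2)>95)&(w[:,:,0]>=w[:,:,2]-5)).astype(np.uint8)
    k,l,st,c=cv2.connectedComponentsWithStats(m); i=1+np.argmax(st[1:,4]); p=c[i]+[u-16,v-16]
    print(n,p,st[i],"d_mm",2*np.sqrt(st[i,4]/np.pi)/396*(1.066-z)*1000,ray("top",p,z).round(4))
for n,uv,ro in (("b",(243,165),37),("c",(277,166),33),("d",(311,167),29),("a",(343,168),42)):
    u,v=uv; w=I[v-22:v+23,u-20:u+21]; m=(w[:,:,2]>125).astype(np.uint8)
    cs,_=cv2.findContours(m,cv2.RETR_EXTERNAL,cv2.CHAIN_APPROX_NONE); c=np.vstack([q for q in cs if len(q)>4])+[u-20,v-22]
    q=c.reshape(-1,2); q=q[np.hypot(*(q-uv).T)<18]
    e=cv2.fitEllipse(q.astype(np.float32)); print(n,e,np.array(e[1])/396*1044,"exp",2*ro,ray("top",e[0],.018).round(4))
c=im[140:285,140:470]; cv2.imwrite("pics/z.png",cv2.resize(c,None,fx=2.4,fy=2.4,interpolation=cv2.INTER_CUBIC))
for n,uv,z in (("openL",(385,225),.086),("openS",(445,199),.066),("lid1",(206,205),.01),("lid2",(414,210),.01),("appleR",(165,247),.03),("appleG",(444,265),.03)): print(n,ray("top",uv,z).round(3))
E
```

```text
a [344.9084507  232.12206573] [  5   4  23  23 426] d_mm 57.04747243890107 [ 0.4514 -0.0872  0.096 ]
b [174.21754386 187.5754386 ] [  4   7  19  19 285] d_mm 47.14204076643777 [0.549  0.3345 0.086 ]
c [283.45595855 230.29015544] [  8   7  16  17 193] d_mm 39.18986094434108 [0.451 0.064 0.076]
d [223.45762712 236.38983051] [  8  10  13  12 118] d_mm 30.952866674247183 [0.4314 0.214  0.066 ]
b ((242.86886596679688, 163.3270263671875), (27.192293167114258, 28.289796829223633), 71.14909362792969) [71.6887729  74.58219164] exp 74 [0.6223 0.1801 0.018 ]
c ((276.68450927734375, 163.9320831298828), (23.749492645263672, 27.15081214904785), 36.0761604309082) [62.61229879 71.57941385] exp 66 [0.6234 0.0908 0.018 ]
d ((312.4295959472656, 165.35296630859375), (21.05208396911621, 30.365585327148438), 94.51702880859375) [55.50094865 80.05472495] exp 58 [ 0.6225 -0.0039  0.018 ]
a ((342.88165283203125, 166.97579956054688), (30.766090393066406, 31.08124542236328), 42.70570373535156) [81.11060195 81.9414652 ] exp 84 [ 0.6206 -0.085   0.018 ]
openL [ 0.471 -0.187  0.086]
openS [ 0.541 -0.343  0.066]
lid1 [0.51  0.275 0.01 ]
lid2 [ 0.512 -0.279  0.01 ]
appleR [0.398 0.371 0.03 ]
appleG [ 0.37  -0.355  0.03 ]
```

View pics/z.png

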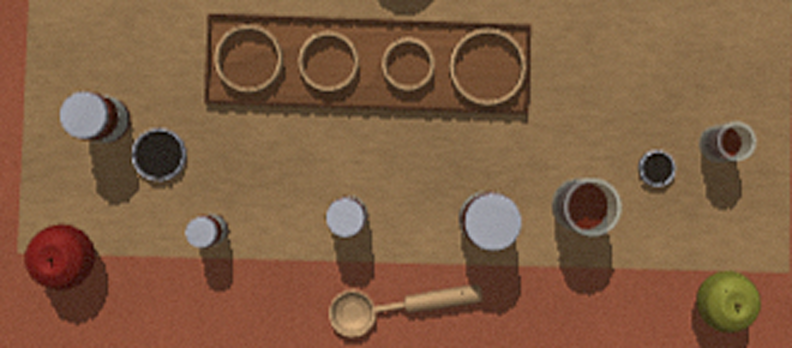

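The top view shows the lids at about a(345,232), b(174,188), c(283,230) and d(223,236). The rings, left to right, are b(244,165), c(277,165), d(310,166) and a(343,168). Their sizes and the 88 mm spacing match the task text. I'll hover over jar_b first and refine its position with the wrist camera.

Emit:
apply_moves(deltas=[{"fingers": 87, "delta_pos": [50, 20, -24], "angular": [0, 0, 8]}, {"fingers": 87, "delta_pos": [95, 38, -24], "angular": [0, 0, 16]}, {"fingers": 87, "delta_pos": [140, 56, -24], "angular": [0, 0, 24]}, {"fingers": 87, "delta_pos": [185, 73, -24], "angular": [0, 0, 32]}, {"fingers": 87, "delta_pos": [230, 91, -24], "angular": [0, 0, 40]}, {"fingers": 87, "delta_pos": [275, 109, -24], "angular": [0, 0, 48]}, {"fingers": 87, "delta_pos": [320, 126, -24], "angular": [0, 0, 56]}, {"fingers": 87, "delta_pos": [358, 142, -24], "angular": [0, 0, 65.2]}, {"fingers": 87, "delta_pos": [358, 142, -24], "angular": [0, 0, 65.2]}, {"fingers": 87, "delta_pos": [358, 142, -24], "angular": [0, 0, 65.2]}])

```text
clock: 1.1
tool_pos: [0.549, 0.3325, 0.2499]
orientation: [180.0, -0.0, -90.1]
force: [-0.3, 0.7, 0.2]
opening: 0.0872
gripper_force: 0.0
```

```bash
cat >> h.py <<'E'
def lid(guess,z,dia,tag):
    T=wristT(); im=ctrl.snapshot("wrist")[:,:,::-1].copy(); cv2.imwrite(f"pics/w{tag}.png",im)
    g=proj("wrist",np.array([*guess,z]),T); I=im.astype(int)
    m=((I.min(2)>85)&(I[:,:,0]>=I[:,:,2]-5)).astype(np.uint8)
    k,l,st,c=cv2.connectedComponentsWithStats(m); ok=[i for i in range(1,k) if st[i,4]>150]
    i=min(ok,key=lambda i:np.hypot(*(c[i]-g)))
    cs,_=cv2.findContours((l==i).astype(np.uint8),cv2.RETR_EXTERNAL,cv2.CHAIN_APPROX_NONE)
    q=max(cs,key=len).reshape(-1,2); X=np.array([ray("wrist",p,z,T)[:2] for p in q])
    (cx,cy),r=cv2.minEnclosingCircle((X*1000).astype(np.float32))
    A=np.c_[2*X,np.ones(len(X))]; s=np.linalg.lstsq(A,(X**2).sum(1),rcond=None)[0]
    print(tag,"guess px",g.round(),"found",c[i].round(),"circle",s[:2].round(4),"dia",(2*np.sqrt(s[2]+s[0]**2+s[1]**2)*1000).round(1),"exp",dia,"minenc",cx,cy,2*r)
    o=ctrl.get_obs(); print(o["clock"],o["tool_pos"].round(4),o["orientation"].round(2),o["opening"].round(4))
E
python3 - <<'E'
from h import *
lid((.549,.3345),.086,48,"b1")
P=np.array([ray("top",p,.021) for p in ((243.75,164.6),(276.7,165.4),(310,166.25),(343.3,167.9))])[:,:2]
c=P.mean(0);u=np.linalg.svd(P-c)[2][0];u*=-np.sign(u[1]);print(P.round(4),u,[(c+u*k*.088).round(4) for k in(-1.5,-.5,.5,1.5)])
E
```

```text
b1 guess px [320. 182.] found [320. 183.] circle [0.5498 0.336 ] dia 46.0 exp 48 minenc 549.6279296875 336.0103454589844 47.58685302734375Traceback (most recent call last):
  File "<stdin>", line 2, in <module>
  File "h.py", line 25, in lid
    o=ctrl.get_obs(); print(o["clock"],o["tool_pos"].round(4),o["orientation"].round(2),o["opening"].round(4))
                                                                                        ^^^^^^^^^^^^^^^^^^
AttributeError: 'float' object has no attribute 'round'
```

View pics/wb1.png

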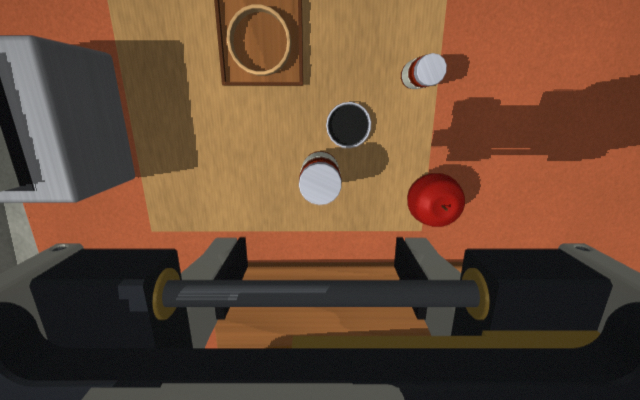

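The wrist view shows the jar_b lid at (320,183), agreeing with the top camera within 2 mm, and ring_b at about (259,40). Next I'll fit the rings.

```bash
sed -i 's/o\["opening"\].round(4)/o["opening"]/' h.py
python3 - <<'E'
from h import *
P=np.array([ray("top",p,.021) for p in ((243.75,164.6),(276.7,165.4),(310,166.25),(343.3,167.9))])[:,:2]
c=P.mean(0);u=np.linalg.svd(P-c)[2][0];u*=-np.sign(u[1]);print(P.round(4),u,[(c+u*k*.088).round(4) for k in(-1.5,-.5,.5,1.5)])
T=wristT()
print([ray("wrist",p,.022,T).round(4) for p in((227.5,39.5),(290,39.5),(258,5),(258,73))],ctrl.get_obs()["tool_pos"])
E
```

```text
[[ 0.6186  0.1771]
 [ 0.6191  0.0904]
 [ 0.6195  0.0024]
 [ 0.6178 -0.0859]] [-0.00238203 -0.99999716] [array([0.6191, 0.178 ]), array([0.6189, 0.09  ]), array([0.6186, 0.002 ]), array([ 0.6184, -0.086 ])]
[array([0.6559, 0.1818, 0.022 ]), array([0.5836, 0.1817, 0.022 ]), array([0.6184, 0.1471, 0.022 ]), array([0.6229, 0.2176, 0.022 ])] [0.54847508 0.33336607 0.25006925]
```

Emit:
apply_moves(deltas=[{"fingers": 87, "delta_pos": [-2, -1, 40], "angular": [0, 0, 0]}, {"fingers": 87, "delta_pos": [-2, -1, 80], "angular": [0, 0, 0]}, {"fingers": 87, "delta_pos": [-2, -1, 120], "angular": [0, 0, 0]}, {"fingers": 87, "delta_pos": [-2, -1, 155], "angular": [0, 0, 0]}, {"fingers": 87, "delta_pos": [-2, -1, 185], "angular": [0, 0, 0]}, {"fingers": 87, "delta_pos": [-2, -1, 205], "angular": [0, 0, 0]}, {"fingers": 80, "delta_pos": [-2, -1, 214], "angular": [0, 0, 0]}, {"fingers": 65, "delta_pos": [-2, -1, 214], "angular": [0, 0, 0]}, {"fingers": 60, "delta_pos": [-2, -1, 214], "angular": [0, 0, 0]}, {"fingers": 56, "delta_pos": [-2, -1, 214], "angular": [0, 0, 0]}])

```text
clock: 2.15
tool_pos: [0.5501, 0.3366, 0.0381]
orientation: [-179.9, 0.1, -90.0]
force: [1.2, 0.8, 0.1]
opening: 0.0615
gripper_force: 0.0
```

Emit:
apply_moves(deltas=[{"fingers": 52, "delta_pos": [0, 0, 0], "angular": [0, 0, 0]}, {"fingers": 48, "delta_pos": [0, 0, 0], "angular": [0, 0, 0]}, {"fingers": 44, "delta_pos": [0, 0, 0], "angular": [0, 0, 0]}, {"fingers": 40, "delta_pos": [0, 0, 0], "angular": [0, 0, 0]}, {"fingers": 40, "delta_pos": [0, 0, 0], "angular": [0, 0, 0]}])

```text
clock: 2.65
tool_pos: [0.5499, 0.336, 0.0375]
orientation: [-179.9, 0.0, -90.0]
force: [-0.3, 0.4, 6.2]
opening: 0.0498
gripper_force: 30.0
```

Emit:
apply_moves(deltas=[{"fingers": 40, "delta_pos": [0, 0, -15], "angular": [0, 0, 0]}, {"fingers": 40, "delta_pos": [0, 0, -35], "angular": [0, 0, 0]}, {"fingers": 40, "delta_pos": [10, -4, -50], "angular": [0, 0, 0]}, {"fingers": 40, "delta_pos": [30, -13, -55], "angular": [0, 0, 0]}, {"fingers": 40, "delta_pos": [55, -24, -55], "angular": [0, 0, 0]}, {"fingers": 40, "delta_pos": [80, -35, -55], "angular": [0, 0, 0]}, {"fingers": 40, "delta_pos": [105, -46, -55], "angular": [0, 0, 0]}, {"fingers": 40, "delta_pos": [130, -57, -55], "angular": [0, 0, 0]}, {"fingers": 40, "delta_pos": [148, -65, -55], "angular": [0, 0, 0]}, {"fingers": 40, "delta_pos": [156.5, -69, -55], "angular": [0, 0, 0]}])

```text
clock: 3.65
tool_pos: [0.6189, 0.1768, 0.092]
orientation: [180.0, -0.0, -90.1]
force: [0.2, 0.1, -1.3]
opening: 0.0497
gripper_force: 30.0
```

Emit:
apply_moves(deltas=[{"fingers": 40, "delta_pos": [0, 0, 0], "angular": [0, 0, 0]}, {"fingers": 40, "delta_pos": [0, 0, 0], "angular": [0, 0, 0]}])

```text
clock: 3.85
tool_pos: [0.6185, 0.1792, 0.0917]
orientation: [180.0, 0.0, -90.0]
force: [-0.3, 0.5, -3.4]
opening: 0.0493
gripper_force: 30.0
```

Run:
```python
from h import *
T=wristT(); im=ctrl.snapshot("wrist")[:,:,::-1]; cv2.imwrite("pics/wb2.png",im)
o=ctrl.get_obs(); print(o["tool_pos"],o["orientation"],o["force"],o["opening"])
for y,r in ((.1795,.037),(.0915,.033),(.0035,.029),(-.0845,.042)):
    print([proj("wrist",np.array([.619+a*r,y+b*r,.022]),T).round() for a,b in((1,0),(-1,0),(0,1),(0,-1))])
```

```text
[0.61834809 0.17960382 0.09172789] [-1.79999800e+02  9.82890329e-03 -8.99854913e+01] [ 0.4901836   0.62160708 -2.23998871] 0.049644347039034614
[array([274., 210.]), array([366., 210.]), array([320., 251.]), array([320., 165.])]
[array([274.,  95.]), array([366.,  95.]), array([320., 141.]), array([320.,  44.])]
[array([273., -53.]), array([366., -53.]), array([320.,   0.]), array([ 320., -112.])]
[array([ 241., -251.]), array([ 397., -251.]), array([ 319., -149.]), array([ 319., -371.])]
```

View pics/wb2.png

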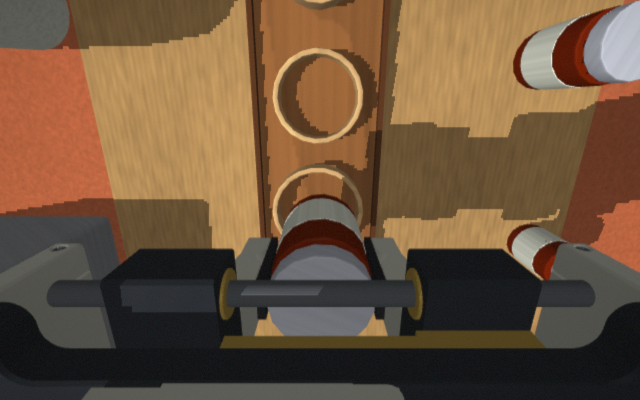

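Ring_c appears at columns 273–363, rows 47–144, and the back edge of ring_b at row 165. Both are within about 2 mm of the predictions. Lowering jar_b now.

Emit:
apply_moves(deltas=[{"fingers": 40, "delta_pos": [0, -1, 12], "angular": [0, 0, 0]}, {"fingers": 40, "delta_pos": [0, -1, 24], "angular": [0, 0, 0]}, {"fingers": 40, "delta_pos": [0, -1, 34], "angular": [0, 0, 0]}, {"fingers": 40, "delta_pos": [0, -1, 41], "angular": [0, 0, 0]}, {"fingers": 40, "delta_pos": [0, -1, 45], "angular": [0, 0, 0]}, {"fingers": 40, "delta_pos": [0, -1, 46.5], "angular": [0, 0, 0]}, {"fingers": 40, "delta_pos": [0, -1, 46.5], "angular": [0, 0, 0]}, {"fingers": 40, "delta_pos": [0, -1, 46.5], "angular": [0, 0, 0]}])

```text
clock: 4.7
tool_pos: [0.6199, 0.1793, 0.0455]
orientation: [-180.0, 0.0, -90.0]
force: [0.3, -1.1, -2.5]
opening: 0.0492
gripper_force: 30.0
```

Emit:
apply_moves(deltas=[{"fingers": 40, "delta_pos": [0, 0, 0.5], "angular": [0, 0, 0]}, {"fingers": 40, "delta_pos": [0, 0, 1], "angular": [0, 0, 0]}, {"fingers": 40, "delta_pos": [0, 0, 1], "angular": [0, 0, 0]}, {"fingers": 40, "delta_pos": [0, 0, 1], "angular": [0, 0, 0]}])

```text
clock: 5.1
tool_pos: [0.6196, 0.1792, 0.0442]
orientation: [-180.0, 0.0, -90.0]
force: [0.4, 0.3, -2.7]
opening: 0.0495
gripper_force: 30.0
```

Emit:
apply_moves(deltas=[{"fingers": 40, "delta_pos": [0, 0, 0.5], "angular": [0, 0, 0]}, {"fingers": 40, "delta_pos": [0, 0, 1], "angular": [0, 0, 0]}, {"fingers": 40, "delta_pos": [0, 0, 1], "angular": [0, 0, 0]}, {"fingers": 40, "delta_pos": [0, 0, 1], "angular": [0, 0, 0]}])

```text
clock: 5.5
tool_pos: [0.6196, 0.1792, 0.0435]
orientation: [-180.0, 0.0, -90.0]
force: [-2.3, -0.3, 3.0]
opening: 0.0491
gripper_force: 30.0
```

Emit:
apply_moves(deltas=[{"fingers": 52, "delta_pos": [0, 0, 0], "angular": [0, 0, 0]}, {"fingers": 58, "delta_pos": [0, 0, 0], "angular": [0, 0, 0]}, {"fingers": 68, "delta_pos": [0, 0, 0], "angular": [0, 0, 0]}, {"fingers": 72, "delta_pos": [0, 0, 0], "angular": [0, 0, 0]}, {"fingers": 72, "delta_pos": [0, 0, 0], "angular": [0, 0, 0]}])

```text
clock: 6.0
tool_pos: [0.6196, 0.1792, 0.043]
orientation: [-180.0, -0.0, -90.0]
force: [-1.1, -0.1, -0.1]
opening: 0.0712
gripper_force: 0.0
```

Emit:
apply_moves(deltas=[{"fingers": 72, "delta_pos": [0, 0, -25], "angular": [0, 0, 0]}, {"fingers": 72, "delta_pos": [0, 0, -65], "angular": [0, 0, 0]}, {"fingers": 72, "delta_pos": [0, 0, -110], "angular": [0, 0, 0]}, {"fingers": 72, "delta_pos": [15, 22, -150], "angular": [0, 0, 0]}, {"fingers": 72, "delta_pos": [40, 60, -160], "angular": [0, 0, 0]}, {"fingers": 72, "delta_pos": [66, 98, -160], "angular": [0, 0, 0]}, {"fingers": 72, "delta_pos": [92, 136, -160], "angular": [0, 0, 0]}, {"fingers": 72, "delta_pos": [115, 169, -160], "angular": [0, 0, 0]}, {"fingers": 72, "delta_pos": [115, 169, -160], "angular": [0, 0, 0]}, {"fingers": 72, "delta_pos": [115, 169, -160], "angular": [0, 0, 0]}])

```text
clock: 7.0
tool_pos: [0.4504, 0.064, 0.2039]
orientation: [-179.9, 0.1, -90.0]
force: [0.0, 0.3, 0.3]
opening: 0.0718
gripper_force: 0.0
```

Run:
```python
from h import *
lid((.451,.064),.076,40,"c1")
```

```text
c1 guess px [320. 189.] found [319. 190.] circle [0.4518 0.065 ] dia 38.2 exp 40 minenc 451.7663269042969 64.99813079833984 39.51339340209961
7.05 [0.4511 0.0644 0.2037] [-1.799e+02  5.000e-02 -8.999e+01] 0.07194166694863222
```

View pics/wc1.png

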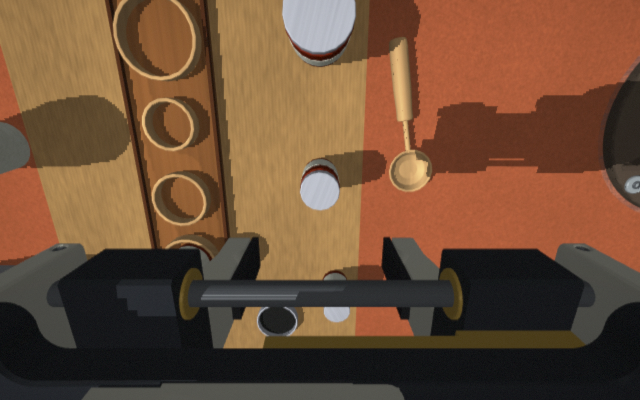

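Jar_c's lid is at (319,190), matching the prediction. Descending to grasp it.

Emit:
apply_moves(deltas=[{"fingers": 72, "delta_pos": [-1, -1, 40], "angular": [0, 0, 0]}, {"fingers": 72, "delta_pos": [-1, -1, 80], "angular": [0, 0, 0]}, {"fingers": 72, "delta_pos": [-1, -1, 115], "angular": [0, 0, 0]}, {"fingers": 72, "delta_pos": [-1, -1, 145], "angular": [0, 0, 0]}, {"fingers": 72, "delta_pos": [-1, -1, 165], "angular": [0, 0, 0]}, {"fingers": 66, "delta_pos": [-1, -1, 173], "angular": [0, 0, 0]}, {"fingers": 58, "delta_pos": [-1, -1, 173], "angular": [0, 0, 0]}, {"fingers": 54, "delta_pos": [-1, -1, 173], "angular": [0, 0, 0]}, {"fingers": 50, "delta_pos": [-1, -1, 173], "angular": [0, 0, 0]}, {"fingers": 46, "delta_pos": [-1, -1, 173], "angular": [0, 0, 0]}])

```text
clock: 8.05
tool_pos: [0.4523, 0.0656, 0.0311]
orientation: [-179.9, 0.1, -90.0]
force: [-0.3, 0.4, -0.4]
opening: 0.0481
gripper_force: 0.0
```

Emit:
apply_moves(deltas=[{"fingers": 43, "delta_pos": [0, 0, 0], "angular": [0, 0, 0]}, {"fingers": 40, "delta_pos": [0, 0, 0], "angular": [0, 0, 0]}, {"fingers": 37, "delta_pos": [0, 0, 0], "angular": [0, 0, 0]}, {"fingers": 34, "delta_pos": [0, 0, 0], "angular": [0, 0, 0]}, {"fingers": 34, "delta_pos": [0, 0, 0], "angular": [0, 0, 0]}])

```text
clock: 8.55
tool_pos: [0.4518, 0.0653, 0.0306]
orientation: [-180.0, 0.0, -90.0]
force: [-1.9, 0.9, 6.5]
opening: 0.0415
gripper_force: 30.0
```

Run:
```python
from h import *
T=np.eye(4);T[:3,:3]=R.from_euler("xyz",[-179.95,.05,-90],degrees=True).as_matrix();T[:3,3]=[.4511,.0644,.2037]
T=T@ctrl.camera_params("wrist")["mount"]
# outer rim bboxes read from wc1: col min,max,row min,max
for n,b in (("a",(113,200,-8,80)),("d",(142,199,97,150)),("c",(150,210,172,225))):
    l,r,t,d=b
    X=[ray("wrist",p,.022,T) for p in ((l,(t+d)/2),(r,(t+d)/2),((l+r)/2,t),((l+r)/2,d))]
    print(n,((X[0]+X[1])/2)[0].round(4),((X[2]+X[3])/2)[1].round(4),X[0][0]-X[1][0],X[3][1]-X[2][1])
```

```text
a 0.6176 -0.0803 0.08824739117876246 0.0798929599682815
d 0.6167 0.0051 0.06288343474846747 0.056867137465306694
c 0.6188 0.0922 0.07156889906437736 0.06648748743240164
```

Emit:
apply_moves(deltas=[{"fingers": 34, "delta_pos": [0, 0, -15], "angular": [0, 0, 0]}, {"fingers": 34, "delta_pos": [0, 0, -35], "angular": [0, 0, 0]}, {"fingers": 34, "delta_pos": [-2, -10, -50], "angular": [0, 0, 0]}, {"fingers": 34, "delta_pos": [-5, -30, -55], "angular": [0, 0, 0]}, {"fingers": 34, "delta_pos": [-9, -57, -55], "angular": [0, 0, 0]}, {"fingers": 34, "delta_pos": [-14, -85, -55], "angular": [0, 0, 0]}, {"fingers": 34, "delta_pos": [-18, -112, -55], "angular": [0, 0, 0]}, {"fingers": 34, "delta_pos": [-22, -138, -55], "angular": [0, 0, 0]}, {"fingers": 34, "delta_pos": [-25, -158, -55], "angular": [0, 0, 0]}, {"fingers": 34, "delta_pos": [-26.5, -167, -55], "angular": [0, 0, 0]}])

```text
clock: 9.55
tool_pos: [0.6198, 0.0918, 0.0844]
orientation: [180.0, -0.0, -90.0]
force: [-0.3, 0.8, -1.8]
opening: 0.0411
gripper_force: 30.0
```

Emit:
apply_moves(deltas=[{"fingers": 34, "delta_pos": [0, 0, 0], "angular": [0, 0, 0]}, {"fingers": 34, "delta_pos": [0, 0, 8], "angular": [0, 0, 0]}, {"fingers": 34, "delta_pos": [0, 0, 18], "angular": [0, 0, 0]}, {"fingers": 34, "delta_pos": [0, 0, 29], "angular": [0, 0, 0]}, {"fingers": 34, "delta_pos": [0, 0, 38], "angular": [0, 0, 0]}, {"fingers": 34, "delta_pos": [0, 0, 44], "angular": [0, 0, 0]}, {"fingers": 34, "delta_pos": [0, 0, 46.5], "angular": [0, 0, 0]}, {"fingers": 34, "delta_pos": [0, 0, 47.5], "angular": [0, 0, 0]}, {"fingers": 34, "delta_pos": [0, 0, 47.5], "angular": [0, 0, 0]}, {"fingers": 34, "delta_pos": [0, 0, 47.5], "angular": [0, 0, 0]}])

```text
clock: 10.55
tool_pos: [0.6189, 0.0918, 0.0379]
orientation: [-180.0, 0.0, -90.0]
force: [0.4, -0.1, -1.8]
opening: 0.0415
gripper_force: 30.0
```

Emit:
apply_moves(deltas=[{"fingers": 34, "delta_pos": [0, 0, 0.5], "angular": [0, 0, 0]}, {"fingers": 34, "delta_pos": [0, 0, 1], "angular": [0, 0, 0]}, {"fingers": 34, "delta_pos": [0, 0, 1.5], "angular": [0, 0, 0]}, {"fingers": 34, "delta_pos": [0, 0, 1.5], "angular": [0, 0, 0]}, {"fingers": 34, "delta_pos": [0, 0, 1.5], "angular": [0, 0, 0]}])

```text
clock: 11.05
tool_pos: [0.6187, 0.0917, 0.0367]
orientation: [-180.0, 0.0, -90.0]
force: [-2.2, -0.1, 6.1]
opening: 0.0414
gripper_force: 30.0
```

Emit:
apply_moves(deltas=[{"fingers": 44, "delta_pos": [0, 0, 0], "angular": [0, 0, 0]}, {"fingers": 50, "delta_pos": [0, 0, 0], "angular": [0, 0, 0]}, {"fingers": 60, "delta_pos": [0, 0, 0], "angular": [0, 0, 0]}, {"fingers": 66, "delta_pos": [0, 0, 0], "angular": [0, 0, 0]}, {"fingers": 66, "delta_pos": [0, 0, 0], "angular": [0, 0, 0]}])

```text
clock: 11.55
tool_pos: [0.6185, 0.0917, 0.0359]
orientation: [180.0, -0.0, -90.0]
force: [0.4, -0.4, 0.2]
opening: 0.0645
gripper_force: 0.0
```

Emit:
apply_moves(deltas=[{"fingers": 66, "delta_pos": [0, 0, -25], "angular": [0, 0, 0]}, {"fingers": 66, "delta_pos": [0, 0, -65], "angular": [0, 0, 0]}, {"fingers": 66, "delta_pos": [0, 0, -110], "angular": [0, 0, 0]}, {"fingers": 66, "delta_pos": [-15, 22, -150], "angular": [0, 0, 0]}, {"fingers": 66, "delta_pos": [-40, 62, -163], "angular": [0, 0, 0]}, {"fingers": 66, "delta_pos": [-66, 102, -163], "angular": [0, 0, 0]}, {"fingers": 66, "delta_pos": [-92, 142, -163], "angular": [0, 0, 0]}, {"fingers": 66, "delta_pos": [-116, 178, -163], "angular": [0, 0, 0]}, {"fingers": 66, "delta_pos": [-122, 188, -163], "angular": [0, 0, 0]}, {"fingers": 66, "delta_pos": [-122, 188, -163], "angular": [0, 0, 0]}])

```text
clock: 12.55
tool_pos: [0.4295, 0.2146, 0.1997]
orientation: [-180.0, 0.1, -89.8]
force: [0.6, -0.4, -0.6]
opening: 0.0659
gripper_force: 0.0
```

Run:
```python
from h import *
lid((.4314,.214),.066,32,"d1")
```

```text
d1 guess px [319. 187.] found [318. 188.] circle [0.4319 0.2155] dia 30.2 exp 32 minenc 432.0803527832031 215.53353881835938 31.74297523498535
12.6 [0.4304 0.2142 0.1995] [-1.7996e+02  4.0000e-02 -8.9870e+01] 0.06582310719976277
```

View pics/wd1.png

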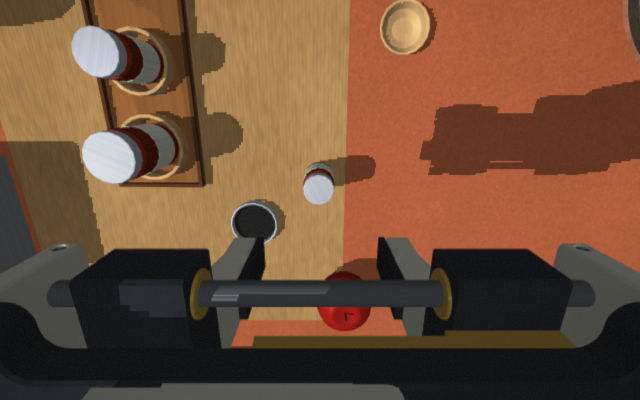

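Jars c and b stand inside their rings (lids at about (100,52) and (112,157)). The jar_d lid is at (318,188), as expected.

Emit:
apply_moves(deltas=[{"fingers": 66, "delta_pos": [-1, -1.5, 40], "angular": [0, 0, 0]}, {"fingers": 66, "delta_pos": [-1, -1.5, 80], "angular": [0, 0, 0]}, {"fingers": 66, "delta_pos": [-1, -1.5, 115], "angular": [0, 0, 0]}, {"fingers": 66, "delta_pos": [-1, -1.5, 145], "angular": [0, 0, 0]}, {"fingers": 66, "delta_pos": [-1, -1.5, 165], "angular": [0, 0, 0]}, {"fingers": 60, "delta_pos": [-1, -1.5, 173], "angular": [0, 0, 0]}, {"fingers": 52, "delta_pos": [-1, -1.5, 173], "angular": [0, 0, 0]}, {"fingers": 46, "delta_pos": [-1, -1.5, 173], "angular": [0, 0, 0]}, {"fingers": 42, "delta_pos": [-1, -1.5, 173], "angular": [0, 0, 0]}, {"fingers": 38, "delta_pos": [-1, -1.5, 173], "angular": [0, 0, 0]}])

```text
clock: 13.6
tool_pos: [0.4326, 0.2152, 0.0271]
orientation: [-179.9, 0.1, -90.0]
force: [-0.2, -0.3, -0.3]
opening: 0.04
gripper_force: 0.0
```

Emit:
apply_moves(deltas=[{"fingers": 35, "delta_pos": [0, 0, 0], "angular": [0, 0, 0]}, {"fingers": 32, "delta_pos": [0, 0, 0], "angular": [0, 0, 0]}, {"fingers": 29, "delta_pos": [0, 0, 0], "angular": [0, 0, 0]}, {"fingers": 26, "delta_pos": [0, 0, 0], "angular": [0, 0, 0]}, {"fingers": 26, "delta_pos": [0, 0, 0], "angular": [0, 0, 0]}])

```text
clock: 14.1
tool_pos: [0.4321, 0.2149, 0.0266]
orientation: [-180.0, 0.0, -90.0]
force: [-2.2, 0.4, 7.0]
opening: 0.0332
gripper_force: 30.0
```

Emit:
apply_moves(deltas=[{"fingers": 26, "delta_pos": [0, 0, -15], "angular": [0, 0, 0]}, {"fingers": 26, "delta_pos": [0, 0, -38], "angular": [0, 0, 0]}, {"fingers": 26, "delta_pos": [10, -2, -56], "angular": [0, 0, 0]}, {"fingers": 26, "delta_pos": [35, -6, -60], "angular": [0, 0, 0]}, {"fingers": 26, "delta_pos": [67, -12, -60], "angular": [0, 0, 0]}, {"fingers": 26, "delta_pos": [100, -18, -60], "angular": [0, 0, 0]}, {"fingers": 26, "delta_pos": [133, -24, -60], "angular": [0, 0, 0]}, {"fingers": 26, "delta_pos": [165, -32, -60], "angular": [0, 0, 0]}, {"fingers": 26, "delta_pos": [193, -45, -60], "angular": [0, 0, 0]}, {"fingers": 26, "delta_pos": [208, -65, -60], "angular": [0, 0, 0]}])

```text
clock: 15.1
tool_pos: [0.4963, 0.0047, 0.086]
orientation: [180.0, 0.0, -90.1]
force: [0.4, 0.9, -0.6]
opening: 0.0335
gripper_force: 30.0
```

Emit:
apply_moves(deltas=[{"fingers": 26, "delta_pos": [3, -28, 0], "angular": [0, 0, 0]}, {"fingers": 26, "delta_pos": [3, -58, 0], "angular": [0, 0, 0]}, {"fingers": 26, "delta_pos": [3, -86, 0], "angular": [0, 0, 0]}, {"fingers": 26, "delta_pos": [3, -108, 0], "angular": [0, 0, 0]}, {"fingers": 26, "delta_pos": [3, -120.5, 0], "angular": [0, 0, 0]}, {"fingers": 26, "delta_pos": [3, -120.5, 0], "angular": [0, 0, 0]}, {"fingers": 26, "delta_pos": [3, -120.5, 0], "angular": [0, 0, 0]}])

```text
clock: 15.8
tool_pos: [0.6166, 0.0036, 0.0856]
orientation: [179.9, -0.0, -90.0]
force: [-0.1, -0.3, -1.2]
opening: 0.0336
gripper_force: 30.0
```

Run:
```python
from h import *
T=wristT(); im=ctrl.snapshot("wrist")[:,:,::-1]; cv2.imwrite("pics/wd2.png",im)
o=ctrl.get_obs(); print(o["clock"],o["tool_pos"],o["orientation"],o["force"],o["opening"])
for y,r in ((.0040,.029),(-.084,.042)):
    print([proj("wrist",np.array([.618+a*r,y+b*r,.022]),T).round() for a,b in((1,0),(-1,0),(0,1),(0,-1))])
```

```text
15.85 [0.61638828 0.0036329  0.08579117] [ 1.79937413e+02 -1.27313021e-03 -9.00074911e+01] [-1.41088961 -0.20431357 -0.84596769] 0.033239265897517495
[array([282., 213.]), array([355., 213.]), array([319., 246.]), array([319., 177.])]
[array([258.,  95.]), array([378.,  95.]), array([319., 155.]), array([318.,  27.])]
```

View pics/wd2.png

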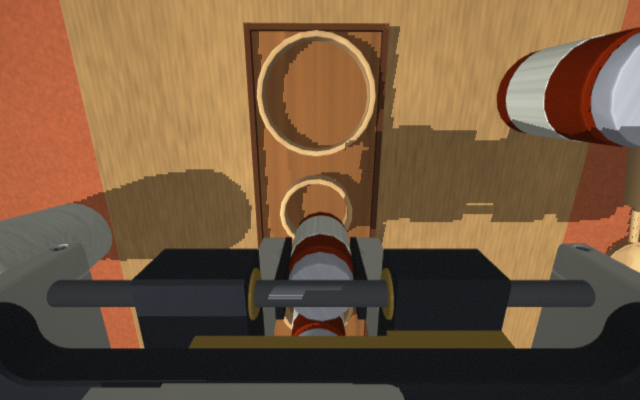

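The ring_a rim spans columns 257–377, rows 30–156, and ring_d spans columns 280–352 with its top edge at row 179. That gives ring_d at about (0.619, 0.005) and ring_a at about (0.619, -0.0825). Correcting slightly and lowering.

Emit:
apply_moves(deltas=[{"fingers": 26, "delta_pos": [-1.2, -2.5, 10], "angular": [0, 0, 0]}, {"fingers": 26, "delta_pos": [-1.2, -2.5, 21], "angular": [0, 0, 0]}, {"fingers": 26, "delta_pos": [-1.2, -2.5, 32], "angular": [0, 0, 0]}, {"fingers": 26, "delta_pos": [-1.2, -2.5, 41], "angular": [0, 0, 0]}, {"fingers": 26, "delta_pos": [-1.2, -2.5, 47], "angular": [0, 0, 0]}, {"fingers": 26, "delta_pos": [-1.2, -2.5, 50.5], "angular": [0, 0, 0]}, {"fingers": 26, "delta_pos": [-1.2, -2.5, 51.5], "angular": [0, 0, 0]}, {"fingers": 26, "delta_pos": [-1.2, -2.5, 51.5], "angular": [0, 0, 0]}, {"fingers": 26, "delta_pos": [-1.2, -2.5, 51.5], "angular": [0, 0, 0]}])

```text
clock: 16.75
tool_pos: [0.6204, 0.005, 0.035]
orientation: [-180.0, 0.0, -90.0]
force: [-0.2, -0.8, -0.7]
opening: 0.0334
gripper_force: 30.0
```

Emit:
apply_moves(deltas=[{"fingers": 26, "delta_pos": [0, 0, 0.5], "angular": [0, 0, 0]}, {"fingers": 26, "delta_pos": [0, 0, 1], "angular": [0, 0, 0]}, {"fingers": 26, "delta_pos": [0, 0, 1.5], "angular": [0, 0, 0]}, {"fingers": 26, "delta_pos": [0, 0, 1.5], "angular": [0, 0, 0]}, {"fingers": 26, "delta_pos": [0, 0, 1.5], "angular": [0, 0, 0]}])

```text
clock: 17.25
tool_pos: [0.6201, 0.0049, 0.0331]
orientation: [-180.0, 0.0, -90.0]
force: [-0.6, -1.0, -1.0]
opening: 0.0331
gripper_force: 30.0
```

Emit:
apply_moves(deltas=[{"fingers": 26, "delta_pos": [0, 0, 0.5], "angular": [0, 0, 0]}, {"fingers": 26, "delta_pos": [0, 0, 1], "angular": [0, 0, 0]}, {"fingers": 26, "delta_pos": [0, 0, 1], "angular": [0, 0, 0]}, {"fingers": 26, "delta_pos": [0, 0, 1], "angular": [0, 0, 0]}])

```text
clock: 17.65
tool_pos: [0.6202, 0.0049, 0.0327]
orientation: [-180.0, -0.0, -90.0]
force: [-2.6, -0.7, 5.8]
opening: 0.0333
gripper_force: 30.0
```

Emit:
apply_moves(deltas=[{"fingers": 36, "delta_pos": [0, 0, 0], "angular": [0, 0, 0]}, {"fingers": 42, "delta_pos": [0, 0, 0], "angular": [0, 0, 0]}, {"fingers": 52, "delta_pos": [0, 0, 0], "angular": [0, 0, 0]}, {"fingers": 60, "delta_pos": [0, 0, 0], "angular": [0, 0, 0]}, {"fingers": 60, "delta_pos": [0, 0, 0], "angular": [0, 0, 0]}])

```text
clock: 18.15
tool_pos: [0.62, 0.0049, 0.0319]
orientation: [180.0, -0.0, -90.0]
force: [0.2, 0.3, 0.3]
opening: 0.0582
gripper_force: 0.0
```

Emit:
apply_moves(deltas=[{"fingers": 60, "delta_pos": [0, 0, -25], "angular": [0, 0, 0]}, {"fingers": 60, "delta_pos": [0, 0, -65], "angular": [0, 0, 0]}, {"fingers": 70, "delta_pos": [0, 0, -110], "angular": [0, 0, 0]}, {"fingers": 87, "delta_pos": [10, 22, -150], "angular": [0, 0, 0]}, {"fingers": 87, "delta_pos": [32, 60, -180], "angular": [0, 0, 0]}, {"fingers": 87, "delta_pos": [54, 98, -187], "angular": [0, 0, 0]}, {"fingers": 87, "delta_pos": [76, 138, -187], "angular": [0, 0, 0]}, {"fingers": 87, "delta_pos": [91.5, 168.5, -187], "angular": [0, 0, 0]}, {"fingers": 87, "delta_pos": [91.5, 168.5, -187], "angular": [0, 0, 0]}, {"fingers": 87, "delta_pos": [91.5, 168.5, -187], "angular": [0, 0, 0]}])

```text
clock: 19.15
tool_pos: [0.4514, -0.0869, 0.2198]
orientation: [-179.9, 0.0, -90.0]
force: [0.4, 0.3, -0.7]
opening: 0.087
gripper_force: 0.0
```

Run:
```python
from h import *
lid((.4514,-.0872),.096,58,"a1")
```

```text
a1 guess px [321. 190.] found [320. 190.] circle [ 0.4522 -0.0868] dia 55.9 exp 58 minenc 452.048583984375 -86.92803955078125 57.5625114440918
19.2 [ 0.4521 -0.0866  0.2196] [-1.7992e+02  1.0000e-02 -9.0000e+01] 0.08692218009235221
```

View pics/wa1.png

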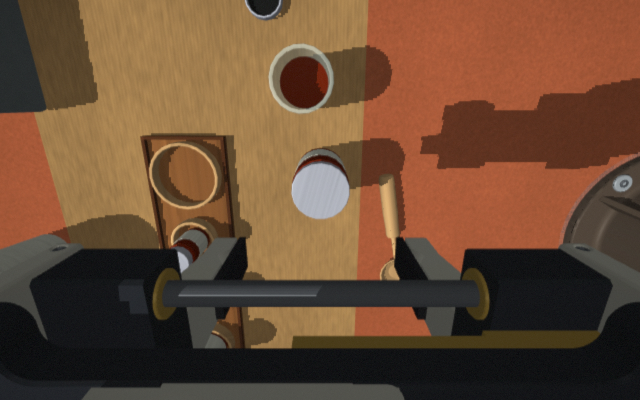

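Jar_a's lid is at (320,190), directly below the gripper, with the open jar well clear at (301,78). Descending.

Emit:
apply_moves(deltas=[{"fingers": 87, "delta_pos": [0, 0, 40], "angular": [0, 0, 0]}, {"fingers": 87, "delta_pos": [0, 0, 80], "angular": [0, 0, 0]}, {"fingers": 87, "delta_pos": [0, 0, 115], "angular": [0, 0, 0]}, {"fingers": 87, "delta_pos": [0, 0, 145], "angular": [0, 0, 0]}, {"fingers": 87, "delta_pos": [0, 0, 167], "angular": [0, 0, 0]}, {"fingers": 82, "delta_pos": [0, 0, 177], "angular": [0, 0, 0]}, {"fingers": 76, "delta_pos": [0, 0, 177], "angular": [0, 0, 0]}, {"fingers": 71, "delta_pos": [0, 0, 177], "angular": [0, 0, 0]}, {"fingers": 67, "delta_pos": [0, 0, 177], "angular": [0, 0, 0]}, {"fingers": 64, "delta_pos": [0, 0, 177], "angular": [0, 0, 0]}])

```text
clock: 20.2
tool_pos: [0.4524, -0.0864, 0.0431]
orientation: [-179.9, 0.0, -90.0]
force: [0.2, -0.2, -0.6]
opening: 0.0657
gripper_force: 0.0
```

Emit:
apply_moves(deltas=[{"fingers": 61, "delta_pos": [0, 0, 0], "angular": [0, 0, 0]}, {"fingers": 58, "delta_pos": [0, 0, 0], "angular": [0, 0, 0]}, {"fingers": 55, "delta_pos": [0, 0, 0], "angular": [0, 0, 0]}, {"fingers": 50, "delta_pos": [0, 0, 0], "angular": [0, 0, 0]}, {"fingers": 50, "delta_pos": [0, 0, 0], "angular": [0, 0, 0]}])

```text
clock: 20.7
tool_pos: [0.4521, -0.0866, 0.0427]
orientation: [-179.9, 0.0, -90.0]
force: [-0.7, 1.2, 6.7]
opening: 0.0597
gripper_force: 30.0
```

Emit:
apply_moves(deltas=[{"fingers": 50, "delta_pos": [0, 0, -8], "angular": [0, 0, 0]}, {"fingers": 50, "delta_pos": [0, 0, -22], "angular": [0, 0, 0]}, {"fingers": 50, "delta_pos": [0, 0, -38], "angular": [0, 0, 0]}, {"fingers": 50, "delta_pos": [0, 0, -52], "angular": [0, 0, 0]}, {"fingers": 50, "delta_pos": [0, -8, -58], "angular": [0, 0, 0]}, {"fingers": 50, "delta_pos": [-1, -22, -58], "angular": [0, 0, 0]}, {"fingers": 50, "delta_pos": [-1, -42, -58], "angular": [0, 0, 0]}, {"fingers": 50, "delta_pos": [-2, -62, -58], "angular": [0, 0, 0]}, {"fingers": 50, "delta_pos": [-2, -82, -58], "angular": [0, 0, 0]}, {"fingers": 50, "delta_pos": [-3, -102, -58], "angular": [0, 0, 0]}])

```text
clock: 21.7
tool_pos: [0.5548, -0.0837, 0.0986]
orientation: [179.9, -0.0, -90.0]
force: [-0.4, -0.1, -4.4]
opening: 0.0595
gripper_force: 30.0
```

Emit:
apply_moves(deltas=[{"fingers": 50, "delta_pos": [0, -20, 0], "angular": [0, 0, 0]}, {"fingers": 50, "delta_pos": [-1, -40, 0], "angular": [0, 0, 0]}, {"fingers": 50, "delta_pos": [-1, -56, 0], "angular": [0, 0, 0]}, {"fingers": 50, "delta_pos": [-1, -65, 0], "angular": [0, 0, 0]}, {"fingers": 50, "delta_pos": [-1, -65, 0], "angular": [0, 0, 0]}, {"fingers": 50, "delta_pos": [-1, -65, 0], "angular": [0, 0, 0]}])

```text
clock: 22.3
tool_pos: [0.6178, -0.0827, 0.099]
orientation: [179.9, -0.0, -90.0]
force: [-0.1, -0.8, -4.3]
opening: 0.0595
gripper_force: 30.0
```

Emit:
apply_moves(deltas=[{"fingers": 50, "delta_pos": [0, -1, 10], "angular": [0, 0, 0]}, {"fingers": 50, "delta_pos": [0, -1, 20], "angular": [0, 0, 0]}, {"fingers": 50, "delta_pos": [0, -1, 30], "angular": [0, 0, 0]}, {"fingers": 50, "delta_pos": [0, -1, 38], "angular": [0, 0, 0]}, {"fingers": 50, "delta_pos": [0, -1, 44], "angular": [0, 0, 0]}, {"fingers": 50, "delta_pos": [0, -1, 47.5], "angular": [0, 0, 0]}, {"fingers": 50, "delta_pos": [0, -1, 48.5], "angular": [0, 0, 0]}, {"fingers": 50, "delta_pos": [0, -1, 48.5], "angular": [0, 0, 0]}, {"fingers": 50, "delta_pos": [0, -1, 48.5], "angular": [0, 0, 0]}])

```text
clock: 23.2
tool_pos: [0.6199, -0.0826, 0.052]
orientation: [-180.0, 0.0, -90.0]
force: [-0.1, 1.0, -4.6]
opening: 0.0594
gripper_force: 30.0
```

Emit:
apply_moves(deltas=[{"fingers": 50, "delta_pos": [0, 0, 0.5], "angular": [0, 0, 0]}, {"fingers": 50, "delta_pos": [0, 0, 1], "angular": [0, 0, 0]}, {"fingers": 50, "delta_pos": [0, 0, 1.5], "angular": [0, 0, 0]}, {"fingers": 50, "delta_pos": [0, 0, 1.5], "angular": [0, 0, 0]}, {"fingers": 50, "delta_pos": [0, 0, 1.5], "angular": [0, 0, 0]}])

```text
clock: 23.7
tool_pos: [0.6196, -0.0826, 0.0501]
orientation: [-180.0, -0.0, -90.0]
force: [-0.4, 0.2, -4.3]
opening: 0.0597
gripper_force: 30.0
```

Emit:
apply_moves(deltas=[{"fingers": 50, "delta_pos": [0, 0, 0.5], "angular": [0, 0, 0]}, {"fingers": 50, "delta_pos": [0, 0, 1], "angular": [0, 0, 0]}, {"fingers": 50, "delta_pos": [0, 0, 1.5], "angular": [0, 0, 0]}, {"fingers": 50, "delta_pos": [0, 0, 1.5], "angular": [0, 0, 0]}, {"fingers": 50, "delta_pos": [0, 0, 1.5], "angular": [0, 0, 0]}])

```text
clock: 24.2
tool_pos: [0.6196, -0.0826, 0.0488]
orientation: [-180.0, -0.0, -90.0]
force: [-1.3, 0.7, -1.0]
opening: 0.0592
gripper_force: 30.0
```

Emit:
apply_moves(deltas=[{"fingers": 50, "delta_pos": [0, 0, 0.7], "angular": [0, 0, 0]}, {"fingers": 50, "delta_pos": [0, 0, 0.7], "angular": [0, 0, 0]}, {"fingers": 50, "delta_pos": [0, 0, 0.7], "angular": [0, 0, 0]}])

```text
clock: 24.5
tool_pos: [0.6196, -0.0827, 0.0488]
orientation: [-180.0, -0.0, -90.0]
force: [-4.2, 0.9, 5.5]
opening: 0.0596
gripper_force: 30.0
```

Emit:
apply_moves(deltas=[{"fingers": 62, "delta_pos": [0, 0, 0], "angular": [0, 0, 0]}, {"fingers": 68, "delta_pos": [0, 0, 0], "angular": [0, 0, 0]}, {"fingers": 78, "delta_pos": [0, 0, 0], "angular": [0, 0, 0]}, {"fingers": 84, "delta_pos": [0, 0, 0], "angular": [0, 0, 0]}, {"fingers": 84, "delta_pos": [0, 0, 0], "angular": [0, 0, 0]}])

```text
clock: 25.0
tool_pos: [0.6196, -0.0826, 0.0478]
orientation: [-180.0, -0.0, -90.0]
force: [-0.4, -0.2, -0.5]
opening: 0.0827
gripper_force: 0.0
```

Emit:
apply_moves(deltas=[{"fingers": 84, "delta_pos": [0, 0, -20], "angular": [0, 0, 0]}, {"fingers": 84, "delta_pos": [0, 0, -55], "angular": [0, 0, 0]}, {"fingers": 84, "delta_pos": [0, 0, -100], "angular": [0, 0, 0]}, {"fingers": 84, "delta_pos": [0, 0, -145], "angular": [0, 0, 0]}, {"fingers": 84, "delta_pos": [40, 20, -180], "angular": [0, 0, 0]}, {"fingers": 84, "delta_pos": [80, 40, -200], "angular": [0, 0, 0]}, {"fingers": 84, "delta_pos": [120, 60, -200], "angular": [0, 0, 0]}, {"fingers": 84, "delta_pos": [160, 80, -200], "angular": [0, 0, 0]}, {"fingers": 84, "delta_pos": [200, 100, -200], "angular": [0, 0, 0]}, {"fingers": 84, "delta_pos": [200, 100, -200], "angular": [0, 0, 0]}])

```text
clock: 26.0
tool_pos: [0.5171, -0.2862, 0.2481]
orientation: [180.0, -0.0, -90.2]
force: [0.1, 0.9, 0.8]
opening: 0.0837
gripper_force: 0.0
```

Run:
```python
from h import *
a=ctrl.snapshot("scene")[:,:,::-1][120:290,150:500]; b=ctrl.snapshot("top")[:,:,::-1][130:280,140:490]
f=lambda x:cv2.resize(x,(700,int(x.shape[0]*700/x.shape[1])*6//7),interpolation=cv2.INTER_CUBIC)
cv2.imwrite("pics/end.png",np.vstack([f(a),f(b)]))
print(ctrl.get_obs()["clock"])
```

```text
26.1
```

View pics/end.png

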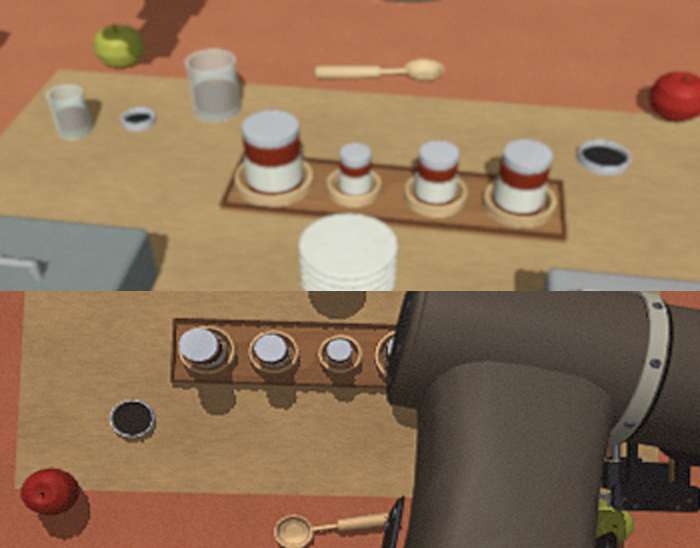

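All four sealed jars stand upright inside their own rings. In the scene half they are at about (271,150), (355,170), (437,175) and (524,175). Both open jars are still where they were.

```bash
python3 -c "
from plant import ctrl; print(ctrl.close_job())"
```

```text
the job is handed in; nothing more can be done
None
```

All four sealed jars are upright in their matching rings, set down gently, with the opened tasting jars left where they stood; I handed the job in at about 26 s on the robot's clock.

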